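# Raise the burner lift with its loose crank

## Task

The burner head on the bench lift has to come up to its working height. Take the crank with the wide slotted foot (not the slim round one), fit it upright and fully down over the upright flat tang of the lift, then turn it clockwise seen from above until the platform is fully up. Let go and leave the crank seated there, with the burner head still standing on the platform.

Things in the scene. Friction and masses are not known exactly. Their poses are not given: they have to be found in the camera images.
- crank: The right crank, loose steel, 0.25-0.49 kg, standing. Origin: centre of its underside, on the turning axis; x to its knob. Foot 76 (x) x 34 x 32 mm high; slot below 62 (x) x 20 mm, 24 deep. Grip block 30 x 30 mm, z 32-88: pinch its y faces, fingertips above z 45. Arm 14 mm wide, z 32-40, along +x to an upright grey knob (dia 22) at x 95, top z 74. Fits the tang either way round (half a turn).
- slim_crank: The wrong crank, a bystander: same arm and knob, but a round foot 34 mm in diameter and a round grip post 20 mm in diameter, 88 mm high; its socket does not fit. Origin: centre of the underside, x to its knob. The two cranks may stand in either order.
- lift: Burner lift, fixed to the bench: base plate 130 (x) x 270 (y) x 10 mm; origin: centre of its underside, z up. At y -85 mm a grey gearbox 80 x 80 mm, flat top at z 30, carries the tang; at y +85 a steel platform 90 x 90 mm, top at z 56 when down, 74 when fully up, with a ring 6 mm high round the burner's foot.
- drive_seat (a point): Point on the gearbox top, on the tang's turning axis; axes of the lift (do not turn with the tang). Tang: upright flat steel bar 48 mm long, 8 thick, 18 high, ridged top; at joint 0 its length lies along this x. A seated crank has its origin here, slot along the tang (6 mm play each way, 0.25 rad yaw play before it drives the tang).
- tang (a joint): Turn of the tang in rad: 0 at the start (platform down), growing clockwise seen from above, to a hard stop at 0.9 (platform 18 mm higher). Takes about 0.2 N m; stays where it is left. The platform follows at 20 mm per rad.
- burner_head: Grey slot burner head, a bar about 120 mm long and 38 mm wide on a round foot (34 mm dia), 58 mm high, lying roughly along the lift's x, 0.3 kg, standing loose on the platform in the ring; origin at the centre of its underside, z up. It rides up with the platform.
Not all that is in view belongs to the job. Leave any purple look-alike of the crank alone. What is shaped like the burner_head but blue is not meant.

How it is judged:
By the outcome, as a careful person would: the job done as asked, in the order asked, and still so for the second after the job is handed in, with the robot touching nothing.
It also fails if it takes over 42 s, if anything falls off the work surface, if the arm or the gripper's body presses on something with over 40 N, if the wrist force passes 120 N, or if a joint passes its speed limit or range.

## Robot

A 6-joint arm with a two-finger parallel gripper is mounted at the origin on a cart in front of the work surface, level with it; the furniture and walls round the work are solid. World frame = base frame: x ahead of the robot, y to its left, z up, the work surface at z = 0. Lengths are in m, angles in rad, forces in N, time in s.
With the tool pointing down it reaches from about 0.3 to 1 m from the base axis. Payload 5.1 kg.
Tool frame: the origin (TCP) lies midway between the tips of the shut fingers; the grasp point (between the pads) lies 19 mm behind it; z points along the fingers, y is the line along which they close (so a half turn about z gives the same grasp; the last joint's range is limited). The gripper opens to 95 mm and grips with 3 to 60 N. Pads are 20 mm wide; open, the fingers measure 119 mm over their backs; the gripper's body (75 mm by 180 mm) begins 59 mm behind the grasp point.
Start: joints at [1.183, 0.124, 1.65, -0, 1.367, -0.083], TCP at [0.195, 0.62, 0.215] pointing down, gripper open.
Joint ranges: [-2.61, 2.61], [-1.02, 2.33], [0.03, 2.71], [-1.35, 4.49], [0.32, 2.68], [-2.91, 2.91]. Speed limits (rad/s): [2.57, 2.57, 3.14, 3.14, 3.14, 3.14].

## Interface

Orientations are given as [roll, pitch, yaw] about the fixed x, y, z axes, in that order (R = Rz(yaw) Ry(pitch) Rx(roll)).
In Python, from cell import env, imaging, ticket gives the robot as it stands.
- The arm moves only by the shell command python3 -m crank 'ROWS' [FORCE]. ROWS is JSON, a list of rows, each a list of 7 numbers: the shift along the tool's x, y, z each as a share of 0.4 m, from -1 to 1, then the turn, a rotation vector about the tool's x, y, z each as a share of 60 degrees, from -1 to 1, then the opening, from -1 (shut) to 1 (fully open). A call has 1 to 20 rows; each row is the pose to reach, as a shift and turn from the pose commanded when the call began, along the tool's axes at that moment; what a row does not reach only later rows make up. A row lasts 1/8 s, in which the tool goes at most 62.5 mm and 10.7 degrees, less where a joint would pass 70% of its speed; a pose out of reach is approached as far as the arm can. A call with a number of a shift or a turn outside -1 to 1 is refused whole. A call with a gripper value outside its range is refused whole. The fingers move at their own pace and stop on an object; FORCE is the grip in N (left out, the last holds). Time passes only in rows, so rows that repeat a pose let the fingers close. It gives the time, the measured TCP pose, the force, the opening and the grip force at its end, in the units of the state.
- env.get_state(): the state, without advancing time (a new reading comes with each control period).
- imaging.capture(name): name is "side" or "top" or "wrist"; returns (picture, depth): 420x560x3 uint8, blue, green, red; 420x560 float32, m along the optical axis (not along the pixel's ray), 0 where there is no reading.
- imaging.camera_model(name): a dict with "intrinsics" (3x3 intrinsics, pixels), "world_from_camera" (4x4, takes a point from camera to world coordinates); the wrist camera has in their place "hand_eye" (4x4, takes a point from camera to tool coordinates, whose origin is the TCP and whose axes are the flange's). Camera axes: x right, y up, looking along -z (the intrinsics and any distortion apply to the point x, -y, -z); pixel columns grow to the right and rows downward; lengths in m; the calibration is good to about 2 mm. The wrist camera is an equidistant fisheye: a pixel r from the principal point sees the ray r / f radians off the axis. A picture is of the moment at which its call begins: read the wrist's pose just before it. camera_model takes no time and is no camera call.
- ticket.close_job(): hands the job in; it is judged then, once.
The state is a dict: "time_s": time; "qpos": joint angles; "qd": joint speeds; "joint_torque": joint torques, N m; "eef_pos": TCP position; "eef_rot": TCP orientation; "contact_force": force on the tool from outside, world axes, zero at the start; "torque": the same for the moment, N m; "grip_width": opening from 0.0 (shut) to 1.0 (fully open); "grasp_force": force on a finger pad.
Only numpy, scipy, OpenCV 4.12 (cv2) and the standard library are available. Lean on these libraries where they do the work, as an engineer would, in place of code of your own. Each camera call takes 0.05 s, during which the arm holds its last target. There are 200 camera calls.

## Working session

There is one attempt and no reset: what is moved stays moved. The work goes in short steps, Python scripts to look and compute and a shell command to move; the robot and the scene stay as the last step left them, time stands still between calls to the robot, and variables do not carry over. Pictures are saved under pics/ and viewed, at most 10 in all, crops included, and the job is handed in when it is done.

```bash
mkdir -p pics; ls; cat > h.py <<'E'
import numpy as np,cv2
from cell import env,imaging,ticket
from scipy.spatial.transform import Rotation as R
def snap(n,f):
    p,d=imaging.capture(n); cv2.imwrite(f'pics/{f}.png',p); np.save(f'pics/{f}.npy',d); return p,d
def w(n,d,u,v):
    m=imaging.camera_model(n);K=np.array(m['intrinsics']);T=np.array(m['world_from_camera'])
    u=np.asarray(u,float);v=np.asarray(v,float);z=d[v.astype(int),u.astype(int)]
    P=np.stack([(u-K[0,2])/K[0,0]*z,-(v-K[1,2])/K[1,1]*z,-z,np.ones_like(z)],-1)
    return (P@T.T)[...,:3]
E
python3 - <<'E'
from h import *
s=env.get_state();print(s['time_s'],s['eef_pos'],s['eef_rot'],s['grip_width'])
snap('top','t0');snap('side','s0')
m=imaging.camera_model('top');print({k:np.round(v,3).tolist() if not isinstance(v,str) else v for k,v in m.items()})
E
```

```text
pics
0.0 [0.19484762 0.61944774 0.21339899] [-3.13954072e+00 -1.90587995e-04  2.83681559e+00] 1.0002412870484203
{'intrinsics': [[401.348, 0.0, 281.507], [0.0, 401.348, 203.081], [0.0, 0.0, 1.0]], 'world_from_camera': [[0.042, 0.977, -0.209, 0.197], [-0.999, 0.041, -0.01, 0.044], [-0.001, 0.21, 0.978, 1.528], [0.0, 0.0, 0.0, 1.0]]}
```

View pics/t0.png

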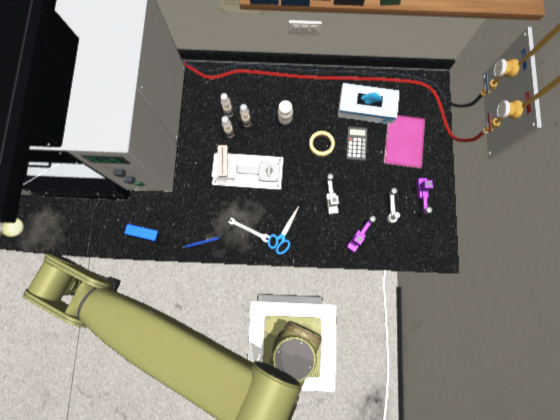

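View pics/s0.png

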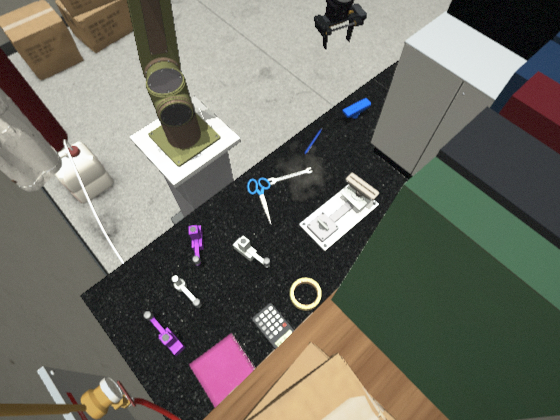

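Candidates in the top view are:
- White crank with a boxy foot at (333,200): this looks like the right one.
- Slim white crank at (393,210).
- Purple look-alikes at (361,235) and (425,195).

The lift has its gearbox at (268,171) and the burner at (223,163). The blue block at (141,232) isn't meant. Next is a close crop plus depth measurement.

```bash
python3 - <<'E'
from h import *
p=cv2.imread('pics/t0.png');q=cv2.imread('pics/s0.png')
a=cv2.resize(p[135:225,200:350],(800,480),interpolation=cv2.INTER_CUBIC)
cv2.imwrite('pics/c0.png',a)
b=cv2.resize(q[165:275,220:390],(800,518),interpolation=cv2.INTER_CUBIC)
cv2.imwrite('pics/c1.png',b)
for n,d,x in(('top','t0',(200,420,140,240)),('side','s0',(160,390,165,320))):
    D=np.load(f'pics/{d}.npy');uu,vv=np.meshgrid(np.arange(*x[:2]),np.arange(*x[2:]))
    P=w(n,D,uu.ravel(),vv.ravel());ok=D[vv.ravel(),uu.ravel()]>0;P=P[ok]
    np.save(f'pics/P{n}.npy',P)
    print(n,'table z',np.median(P[:,2]))
    m=P[:,2]>.006
    # cluster by grid
    g=np.zeros((600,800),np.uint8);ij=np.round((P[m][:,:2]-[0.2,-.6])/.002).astype(int)
    k=(ij>=0).all(1)&(ij[:,0]<600)&(ij[:,1]<800);g[ij[k,0],ij[k,1]]=1
    g=cv2.dilate(g,np.ones((5,5)));c,l=cv2.connectedComponents(g);lab=l[ij[k,0],ij[k,1]];Q=P[m][k]
    for i in range(1,c):
        s=Q[lab==i]
        if len(s)>40:
            r=cv2.minAreaRect(s[:,:2].astype(np.float32)); print(len(s),np.round(s.min(0),3),np.round(s.max(0),3),'rect',np.round(r[0],3),np.round(r[1],3),round(r[2],1))
            t=s[s[:,2]>s[:,2].max()-.012];print('   top',np.round(t.mean(0),3),len(t))
E
```

```text
top table z 0.0005974842223730459
192 [0.379 0.009 0.006] [0.481 0.257 0.017] rect [0.421 0.129] [0.094 0.251] 6.3
   top [0.413 0.113 0.009] 192
170 [ 0.383 -0.287  0.008] [ 0.475 -0.209  0.096] rect [ 0.424 -0.252] [0.034 0.113] 55.5
   top [ 0.39  -0.226  0.089] 26
205 [ 0.461 -0.377  0.007] [ 0.58  -0.346  0.092] rect [ 0.521 -0.357] [0.119 0.03 ] 5.1
   top [ 0.478 -0.363  0.087] 25
311 [ 0.485 -0.155  0.006] [ 0.629 -0.101  0.096] rect [ 0.557 -0.123] [0.143 0.044] 8.6
   top [ 0.525 -0.134  0.089] 60
65 [ 0.563 -0.477  0.006] [ 0.658 -0.455  0.039] rect [ 0.611 -0.466] [0.017 0.096] 86.2
   top [ 0.604 -0.466  0.032] 23
2148 [0.567 0.049 0.006] [0.722 0.337 0.123] rect [0.643 0.193] [0.148 0.293] 2.3
   top [0.651 0.283 0.115] 220
835 [ 0.683 -0.481  0.006] [ 0.804 -0.328  0.022] rect [ 0.743 -0.404] [0.118 0.157] 2.0
   top [ 0.743 -0.415  0.013] 504
163 [ 0.695 -0.145  0.006] [ 0.784 -0.04   0.032] rect [ 0.759 -0.095] [0.091 0.098] 34.3
   top [ 0.746 -0.089  0.025] 110
393 [ 0.704 -0.268  0.006] [ 0.794 -0.177  0.025] rect [ 0.749 -0.223] [0.085 0.095] 3.4
   top [ 0.755 -
[... 439 characters left out ...]
6] [ 0.634 -0.112  0.093] rect [ 0.563 -0.13 ] [0.144 0.035] 8.9
   top [ 0.53  -0.135  0.087] 86
64 [ 0.568 -0.37   0.032] [ 0.588 -0.349  0.078] rect [ 0.578 -0.359] [0.02 0.02] 4.6
   top [ 0.578 -0.359  0.072] 44
2702 [0.583 0.062 0.006] [0.722 0.331 0.119] rect [0.652 0.196] [0.139 0.269] 0.3
   top [0.656 0.282 0.112] 342
293 [ 0.713 -0.265  0.006] [ 0.783 -0.189  0.021] rect [ 0.733 -0.214] [0.099 0.048] 47.1
   top [ 0.74  -0.217  0.013] 263
382 [ 0.723 -0.139  0.006] [ 0.821 -0.043  0.031] rect [ 0.773 -0.091] [0.097 0.096] 8.8
   top [ 0.774 -0.091  0.024] 319
4232 [ 0.891 -0.261  0.649] [ 0.969 -0.186  0.912] rect [ 0.913 -0.21 ] [0.094 0.057] 35.1
   top [ 0.9   -0.187  0.905] 35
```

View pics/c0.png

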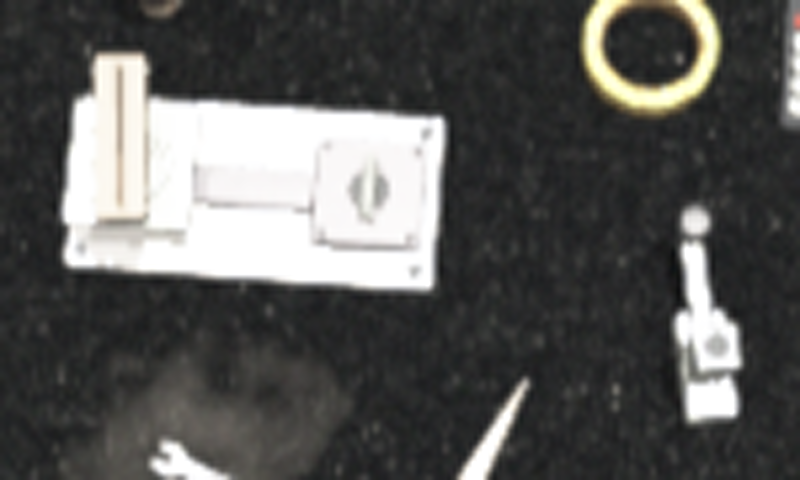

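View pics/c1.png

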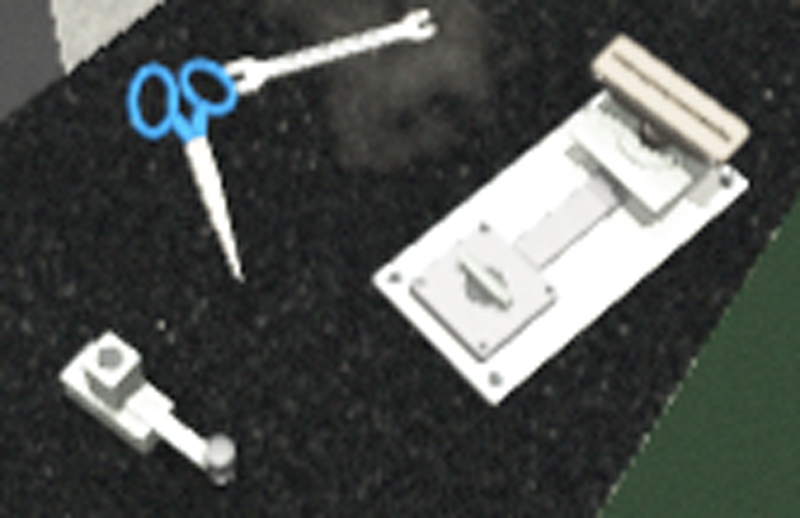

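The crops confirm it. The wide-foot crank's block top is at about (335,200) in the full top view, with its knob away from the robot. In the crop the tang is at (370,190), lying nearly along lift x. Next I fit the poses.

```bash
python3 - <<'E'
from h import *
for n in('top','side'):
    P=np.load(f'pics/P{n}.npy');x,y,z=P.T
    def box(a,b,c,d,e,f): return P[(x>a)&(x<b)&(y>c)&(y<d)&(z>e)&(z<f)]
    def rect(s,nm):
        r=cv2.minAreaRect(s[:,:2].astype(np.float32));print(n,nm,len(s),'mean',np.round(s.mean(0),4),'rect',np.round(r[0],4),np.round(r[1],3),round(r[2],1))
    rect(box(.48,.64,-.17,-.09,.080,.1),'grip')
    rect(box(.59,.66,-.17,-.09,.055,.08),'knob')
    rect(box(.48,.64,-.17,-.09,.006,.1),'all')
    rect(box(.55,.75,.03,.35,.004,.016),'plate')
    rect(box(.6,.71,.06,.16,.024,.036),'gear')
    t=box(.6,.71,.08,.14,.038,.06);rect(t,'tang')
    c=np.cov(t[:,:2].T);v=np.linalg.eigh(c)[1][:,1];print('tang dir',np.degrees(np.arctan(v[1]/v[0])))
    rect(box(.55,.75,.2,.35,.1,.13),'burner')
    s=box(.55,.75,.03,.35,.1,.13)
s=env.get_state();print(s['eef_pos'],s['eef_rot'])
E
```

```text
top grip 69 mean [ 0.5241 -0.1337  0.0877] rect [ 0.5255 -0.134 ] [0.03 0.03] 7.5
top knob 30 mean [ 0.6183 -0.1187  0.0705] rect [ 0.6187 -0.1181] [0.02  0.019] 0.6
top all 316 mean [ 0.5427 -0.1287  0.0497] rect [ 0.5621 -0.1329] [0.064 0.154] 82.2
top plate 1117 mean [0.6366 0.1853 0.0094] rect [0.6505 0.1902] [0.199 0.32 ] 0.4
top gear 344 mean [0.6411 0.1139 0.0299] rect [0.6434 0.1168] [0.086 0.08 ] 87.9
top tang 31 mean [0.6472 0.1135 0.045 ] rect [0.6493 0.1093] [0.037 0.048] 43.1
tang dir -6.341181292848017
top burner 311 mean [0.6492 0.2822 0.1129] rect [0.6504 0.2838] [0.118 0.038] 4.2
side grip 89 mean [ 0.5306 -0.1352  0.087 ] rect [ 0.5301 -0.1348] [0.03  0.031] 8.0
side knob 43 mean [ 0.6246 -0.1219  0.0698] rect [ 0.6233 -0.1216] [0.018 0.021] 88.9
side all 412 mean [ 0.5551 -0.1347  0.0516] rect [ 0.5632 -0.1295] [0.144 0.035] 8.9
side plate 1328 mean [0.6593 0.1818 0.0094] rect [0.6488 0.1849] [0.309 0.194] 89.9
side gear 458 mean [0.6498 0.111  0.0292] rect [0.6487 0.1157] [0.088 0.081] 88.8
side tang 36 mean [0.6473 0.112  0.0441] rect [0.6478 0.1122] [0.007 0.045] 88.7
tang dir -1.4919566768657357
side burner 385 mean [0.6567 0.2805 0.1115] rect [0.6554 0.283 ] [0.118 0.04 ] 5.1
[0.1948659  0.61950352 0.21351752] [-3.13976047e+00 -1.66079573e-04  2.83682428e+00]
```

```bash
python3 -m crank '[[-0.68,-0.775,0,0,0,0,1],[-0.68,-0.775,0,0,0,0,1],[-0.68,-0.775,0,0,0,0,1],[-0.68,-0.775,0,0,0,0,1],[-0.68,-0.775,0,0,0,0,1],[-0.68,-0.775,0,0,0,0,1],[-0.68,-0.775,0,0,0,0,1],[-0.68,-0.775,0,0,0,0,1],[-0.68,-0.775,0,0,0,0,1]]' 30
python3 -m crank '[[-0.68,-0.775,0,0,0,-0.433,1],[-0.68,-0.775,0,0,0,-0.433,1],[-0.68,-0.775,0,0,0,-0.433,1],[-0.68,-0.775,0,0,0,-0.433,1],[-0.68,-0.775,0,0,0,-0.433,1],[-0.68,-0.775,0,0,0,-0.433,1],[-0.68,-0.775,0,0,0,-0.433,1],[-0.68,-0.775,0,0,0,-0.433,1],[-0.68,-0.775,0,0,0,-0.433,1],[-0.68,-0.775,0,0,0,-0.433,1]]'
python3 - <<'E'
from h import *
s=env.get_state();print(s['eef_pos'],s['eef_rot'],s['qpos'])
snap('wrist','w0');m=imaging.camera_model('wrist');print(m)
E
```

```text
time_s: 1.23
eef_pos: [0.3612, 0.243, 0.2144]
eef_rot: [3.142, -0.001, 2.837]
contact_force: [-0.1, 0.1, 0.0]
grip_width: 0.998
grasp_force: 0.0
time_s: 2.48
eef_pos: [0.5279, -0.1329, 0.2146]
eef_rot: [3.141, -0.0, -2.99]
contact_force: [-0.4, 0.3, 0.4]
grip_width: 1.002
grasp_force: 0.0
[ 0.52787915 -0.13287052  0.21455041] [ 3.14122316e+00 -1.58006220e-04 -2.99043985e+00] [-3.45345467e-01 -1.10530390e-01  1.88599501e+00  2.54915195e-04
  1.36644298e+00 -2.06734634e+00]
{'intrinsics': array([[325.1922621 ,   0.        , 279.85504568],
       [  0.        , 325.1922621 , 202.51940063],
       [  0.        ,   0.        ,   1.        ]]), 'hand_eye': array([[-9.30792997e-04,  9.60403472e-01,  2.78611385e-01,
         7.85089804e-02],
       [ 9.99999446e-01,  7.56839852e-04,  7.31918612e-04,
        -3.27716413e-04],
       [ 4.92072977e-04,  2.78611912e-01, -9.60403644e-01,
        -1.70511025e-01],
       [ 0.00000000e+00,  0.00000000e+00,  0.00000000e+00,
         1.00000000e+00]])}
```

View pics/w0.png

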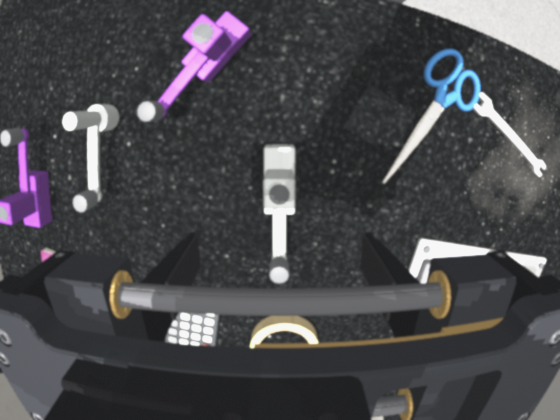

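The wrist view shows the wide crank almost centred: grip top at about (279,193), knob at (279,270), axis vertical in the image. I convert these to world coordinates.

```bash
cat >> h.py <<'E'
def ww(u,v,zw,s):
    "wrist pixel -> world on plane z=zw"
    m=imaging.camera_model('wrist');K=np.array(m['intrinsics']);T=np.array(m['hand_eye'])
    a=np.array([(u-K[0,2])/K[0,0],(v-K[1,2])/K[1,1]]);t=np.hypot(*a);d=np.r_[a/t*np.sin(t),np.cos(t)]*[1,-1,-1]
    Rt=R.from_euler('xyz',s['eef_rot']).as_matrix();d=Rt@T[:3,:3]@d;o=Rt@T[:3,3]+s['eef_pos']
    return o+d*(zw-o[2])/d[2]
def tool(P,s): return R.from_euler('xyz',s['eef_rot']).as_matrix().T@(np.array(P)-s['eef_pos'])
E
python3 - <<'E'
from h import *
s=env.get_state()
for nm,u,v,z in(('grip top hole',279,193,.088),('grip far edge',279.5,178,.088),('grip near',279.5,213,.088),('knob',279.3,270,.074),('foot back left',264,147,.032),('foot back right',295,147,.032)):
    P=ww(u,v,z,s);print(nm,np.round(P,4),'tool',np.round(tool(P,s),4))
p=cv2.imread('pics/w0.png');cv2.imwrite('pics/w0c.png',cv2.resize(p[130:290,230:330],(500,600*160//120*3//4),interpolation=cv2.INTER_CUBIC))
E
```

```text
grip top hole [ 0.5265 -0.1345  0.088 ] tool [ 0.0016 -0.0014  0.1267]
grip far edge [ 0.5121 -0.1362  0.088 ] tool [ 0.0161 -0.0009  0.1267]
grip near [ 0.546  -0.1311  0.088 ] tool [-0.0182 -0.0009  0.1267]
knob [ 0.6145 -0.121   0.074 ] tool [-0.0874 -0.0012  0.1407]
foot back left [ 0.492  -0.1564  0.032 ] tool [ 0.039  -0.0178  0.1827]
foot back right [ 0.487 -0.123  0.032] tool [0.0389 0.0159 0.1827]
```

View pics/w0c.png

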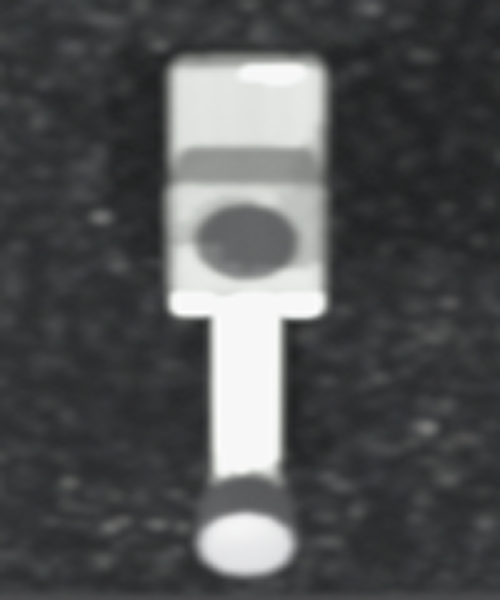

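```bash
python3 -m crank '[[0.003,-0.002,0.15,0,0,0,1],[0.003,-0.002,0.3,0,0,0,1],[0.003,-0.002,0.36,0,0,0,1],[0.003,-0.002,0.405,0,0,0,1],[0.003,-0.002,0.405,0,0,0,1],[0.003,-0.002,0.405,0,0,0,-0.2],[0.003,-0.002,0.405,0,0,0,-0.7],[0.003,-0.002,0.405,0,0,0,-0.7],[0.003,-0.002,0.405,0,0,0,-0.7],[0.003,-0.002,0.405,0,0,0,-0.7]]' 50
python3 -m crank '[[0,0,0,0,0,0,-0.7],[0,0,0,0,0,0,-0.7]]'
```

```text
time_s: 3.78
eef_pos: [0.5269, -0.1357, 0.0528]
eef_rot: [-3.141, 0.0, -2.993]
contact_force: [-0.0, 0.0, 0.3]
grip_width: 0.529
grasp_force: 0.0
time_s: 4.03
eef_pos: [0.5268, -0.1354, 0.0526]
eef_rot: [3.141, -0.0, -2.993]
contact_force: [-0.8, 1.8, 1.5]
grip_width: 0.323
grasp_force: 2.7
```

```bash
python3 -m crank '[[0,0,0,0,0,0,-0.8],[0,0,0,0,0,0,-0.8],[0,0,0,0,0,0,-0.8],[0,0,-0.1,0,0,0,-0.8],[0,0,-0.225,0,0,0,-0.8],[0,0,-0.225,0,0,0,-0.8],[0,0,-0.225,0,0,0,-0.8]]' 50
```

```text
time_s: 4.9
eef_pos: [0.5258, -0.1354, 0.1409]
eef_rot: [3.141, -0.002, -2.993]
contact_force: [-0.9, 0.5, -4.6]
grip_width: 0.316
grasp_force: 50.0
```

```bash
python3 -m crank '[[-0.44,0.35,-0.02,0,0,0.15,-0.8],[-0.44,0.35,-0.02,0,0,0.15,-0.8],[-0.44,0.35,-0.02,0,0,0.15,-0.8],[-0.44,0.35,-0.02,0,0,0.15,-0.8],[-0.44,0.35,-0.02,0,0,0.15,-0.8],[-0.44,0.35,-0.02,0,0,0.15,-0.8],[-0.44,0.35,-0.02,0,0,0.15,-0.8]]' 50
python3 - <<'E'
from h import *
s=env.get_state();print(s['eef_pos'],s['eef_rot'])
p,d=snap('wrist','w1');cv2.imwrite('pics/w1c.png',cv2.resize(p[60:270,220:500],(800,600),interpolation=cv2.INTER_CUBIC))
E
```

```text
time_s: 5.78
eef_pos: [0.6789, 0.0279, 0.1492]
eef_rot: [-3.141, -0.003, 3.132]
contact_force: [0.0, 0.0, -4.0]
grip_width: 0.315
grasp_force: 50.0
[0.67891437 0.02791844 0.14918289] [-3.14141354e+00 -2.55463660e-03  3.13199695e+00]
```

View pics/w1c.png

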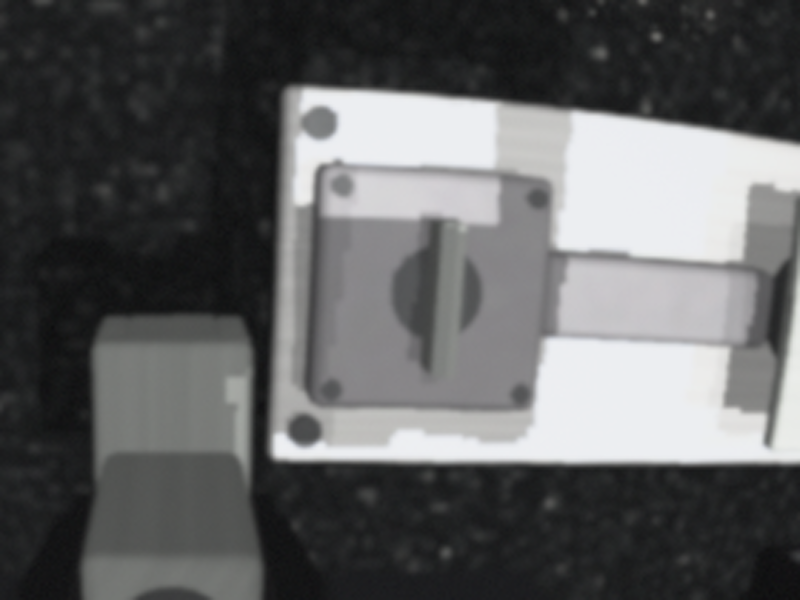

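The view shows the carried crank at lower left. The tang runs from about (451,219) to (443,376) in the crop, with gearbox screws at (342,185), (537,199), (331,390) and (520,395).

```bash
python3 - <<'E'
from h import *
s=env.get_state();k=800/280;f=lambda a,b:(a/k+220,b/k+60)
L=[]
for q in((342,185),(537,199),(331,390),(520,395)):
    L.append(ww(*f(*q),.030,s))
L=np.array(L);print('screws',np.round(L,4),'mean',L.mean(0))
e=(L[0]-L[2])+(L[1]-L[3]);print('x-dir yaw deg',np.degrees(np.arctan2(-e[1],-e[0])));e=(L[1]-L[0])+(L[3]-L[2]);print('y-dir yaw',np.degrees(np.arctan2(e[1],e[0]))-90)
a=ww(*f(453,219),.047,s);b=ww(*f(446,376),.047,s);print('tang',a,b,(a+b)/2,np.degrees(np.arctan2((b-a)[1],(b-a)[0])))
# crank: foot back corners (bottom z = TCP offset), top edge
zb=s['eef_pos'][2]-.0526
for q in((92,345),(254,345),(103,316),(242,316)):
    P=ww(*f(*q),zb+(.032 if q[1]==345 else 0),s);print('foot',np.round(tool(P,s),4))
P=(a+b)/2;print('tool delta to tang',tool(P,s))
E
```

```text
screws [[0.6129 0.0816 0.03  ]
 [0.6152 0.1476 0.03  ]
 [0.6794 0.0796 0.03  ]
 [0.6817 0.146  0.03  ]] mean [0.64728853 0.1137243  0.03      ]
x-dir yaw deg -1.5524226025163463
y-dir yaw -1.9683849371831457
tang [0.62156836 0.11315683 0.047     ] [0.67058552 0.11337527 0.047     ] [0.64607694 0.11326605 0.047     ] 0.2553316269076472
foot [ 0.0367 -0.0171  0.0207]
foot [0.0366 0.0171 0.0207]
foot [ 0.0369 -0.0171  0.0527]
foot [0.0369 0.0169 0.0527]
tool delta to tang [0.03376014 0.08506609 0.1027488 ]
```

```bash
python3 -m crank '[[0.0845,0.213,0,0,0,0.02,-0.8],[0.0845,0.213,0,0,0,0.02,-0.8],[0.0845,0.213,0,0,0,0.02,-0.8],[0.0845,0.213,0.05,0,0,0.02,-0.8],[0.0845,0.213,0.08,0,0,0.02,-0.8],[0.0845,0.213,0.1,0,0,0.02,-0.8],[0.0845,0.213,0.1,0,0,0.02,-0.8]]' 50
python3 -m crank '[[0,0,0.02,0,0,0,-0.8],[0,0,0.04,0,0,0,-0.8],[0,0,0.055,0,0,0,-0.8],[0,0,0.06,0,0,0,-0.8],[0,0,0.06,0,0,0,-0.8]]' 50
```

```text
time_s: 6.7
eef_pos: [0.6465, 0.1137, 0.109]
eef_rot: [-3.141, -0.003, 3.111]
contact_force: [0.0, 0.1, -3.7]
grip_width: 0.315
grasp_force: 50.0
time_s: 7.32
eef_pos: [0.6471, 0.1144, 0.0865]
eef_rot: [-3.142, -0.0, 3.112]
contact_force: [-0.9, 0.2, -2.9]
grip_width: 0.312
grasp_force: 50.0
```

```bash
python3 -m crank '[[0,0,0.005,0,0,0,-0.8],[0,0,0.01,0,0,0,-0.8],[0,0,0.012,0,0,0,-0.8],[0,0,0.012,0,0,0,-0.8]]' 50
```

```text
time_s: 7.82
eef_pos: [0.6474, 0.1145, 0.0825]
eef_rot: [3.141, 0.001, 3.112]
contact_force: [-1.3, -0.2, -0.1]
grip_width: 0.313
grasp_force: 50.0
```

```bash
python3 -m crank '[[0,0,0,0,0,0.1,-0.8],[0,0,0,0,0,0.2,-0.8],[0,0,0,0,0,0.3,-0.8],[0,0,0,0,0,0.4,-0.8],[0,0,0,0,0,0.5,-0.8],[0,0,0,0,0,0.6,-0.8],[0,0,0,0,0,0.7,-0.8],[0,0,0,0,0,0.8,-0.8],[0,0,0,0,0,0.85,-0.8],[0,0,0,0,0,0.85,-0.8]]' 50
python3 - <<'E'
from h import *
s=env.get_state();print(s['torque'],s['qpos'][5])
for n,f in(('top','t1'),('side','s1')):
    p,D=snap(n,f);uu,vv=np.meshgrid(np.arange(190,420),np.arange(130,240));P=w(n,D,uu.ravel(),vv.ravel());x,y,z=P.T
    t=P[(x>.6)&(x<.7)&(y>.235)&(y<.27)&(z>.04)&(z<.09)];print(n,len(t),np.median(t[:,2]))
    b=P[(x>.58)&(x<.73)&(y>.25)&(y<.32)&(z>.1)&(z<.16)];print('burner',len(b),np.median(b[:,2]),b.mean(0))
E
```

```text
time_s: 9.07
eef_pos: [0.6472, 0.1125, 0.0826]
eef_rot: [-3.139, 0.003, 2.223]
contact_force: [-1.8, -5.6, 1.1]
grip_width: 0.316
grasp_force: 50.0
[-1.10761531  0.5184814   0.1251633 ] -0.5582046091512198
top 193 0.06836489962101333
burner 312 0.12571515344397377 [0.64895813 0.28373524 0.12571586]
side 144 0.0686411284282673
burner 382 0.12404392237312678 [0.66387854 0.27953972 0.12220496]
```

```bash
python3 -m crank '[[0,0,0,0,0,0.08,-0.8],[0,0,0,0,0,0.16,-0.8],[0,0,0,0,0,0.22,-0.8],[0,0,0,0,0,0.26,-0.8],[0,0,0,0,0,0.28,-0.8],[0,0,0,0,0,0.28,-0.8]]' 50
cat > m.py <<'E'
from h import *
s=env.get_state();print(s['torque'],s['qpos'][5])
for n in('top','side'):
    p,D=snap(n,f'{n}{s["time_s"]:.2f}');uu,vv=np.meshgrid(np.arange(190,420),np.arange(130,240));P=w(n,D,uu.ravel(),vv.ravel());x,y,z=P.T
    t=P[(x>.6)&(x<.7)&(y>.235)&(y<.27)&(z>.04)&(z<.09)];print(n,len(t),np.median(t[:,2]))
    b=P[(x>.58)&(x<.73)&(y>.25)&(y<.32)&(z>.1)&(z<.16)];print('burner',len(b),np.median(b[:,2]),b.mean(0))
E
python3 m.py
```

```text
time_s: 9.93
eef_pos: [0.6466, 0.1123, 0.0826]
eef_rot: [-3.138, 0.003, 1.93]
contact_force: [-4.6, -5.9, 2.7]
grip_width: 0.316
grasp_force: 50.0
[-1.17841494  0.92485983  0.35452739] -0.26569234032185113
top 197 0.07461160463868444
burner 318 0.1318083133066641 [0.64928726 0.28305441 0.13131717]
side 209 0.07344217372731077
burner 389 0.1298742722163604 [0.66426807 0.27917845 0.12760817]
```

```bash
python3 -m crank '[[0,0,0,0,0,0.03,-0.8],[0,0,0,0,0,0.06,-0.8],[0,0,0,0,0,0.06,-0.8],[0,0,0,0,0,0.06,-0.8]]' 50
python3 m.py
```

```text
time_s: 10.52
eef_pos: [0.6467, 0.1122, 0.0827]
eef_rot: [-3.139, 0.005, 1.871]
contact_force: [-3.8, -6.0, 2.3]
grip_width: 0.31
grasp_force: 50.4
[-1.22461616  0.93101544  1.26784997] -0.2055734766665812
top 193 0.07462166153614858
burner 323 0.1316006199844577 [0.64920484 0.2829884  0.13145166]
side 210 0.07413301050565002
burner 391 0.13019371015420944 [0.6640343  0.27912209 0.12765752]
```

```bash
python3 -m crank '[[0,0,0,0,0,-0.05,-0.8],[0,0,0,0,0,-0.05,-0.8],[0,0,0,0,0,-0.05,0.3],[0,0,0,0,0,-0.05,0.3],[0,0,0,0,0,-0.05,0.3],[0,0,0,0,0,-0.05,0.3],[0,0,-0.05,0,0,-0.05,0.3],[0,0,-0.12,0,0,-0.05,0.3],[0,0,-0.25,0,0,-0.05,0.3],[0,0,-0.35,0,0,-0.05,0.3],[0,0,-0.35,0,0,-0.05,0.3]]' 50
python3 m.py; python3 - <<'E'
from h import *
import glob
p=sorted(glob.glob('pics/side1*.png'))[-1];print(p)
cv2.imwrite('pics/fin.png',cv2.resize(cv2.imread(p)[140:280,240:410],(728,600),interpolation=cv2.INTER_CUBIC))
D=np.load(p[:-3]+'npy');uu,vv=np.meshgrid(np.arange(240,410),np.arange(140,280));P=w('side',D,uu.ravel(),vv.ravel());x,y,z=P.T
g=P[(x>.6)&(x<.7)&(y>.06)&(y<.16)&(z>.1)&(z<.13)];print(len(g),g.mean(0),np.percentile(g[:,2],[50,90]))
E
```

```text
time_s: 12.0
eef_pos: [0.65, 0.1147, 0.2292]
eef_rot: [3.131, 0.003, 1.918]
contact_force: [0.3, 0.3, -0.1]
grip_width: 0.649
grasp_force: 0.0
[-0.1188108   0.08803835  0.04525255] -0.2542729204990539
top 192 0.07436991315516805
burner 323 0.1311390960417067 [0.64933195 0.28301147 0.13081414]
side 51 0.07219303841193025
burner 190 0.1307423090607467 [0.67483277 0.28433084 0.12923686]
pics/side12.00.png
100 [0.65051921 0.10789318 0.11507576] [0.11668267 0.11991466]
```

View pics/fin.png

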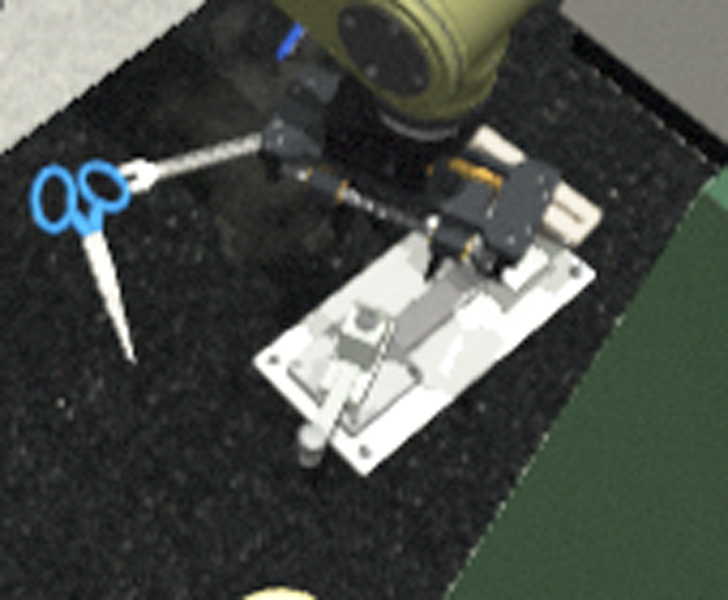

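The side view shows the crank upright on the gearbox (block at about (365,320) in the crop), top near z 0.118, which means fully seated. The platform is at 0.074 with the burner standing on it, and the gripper is clear.

```bash
python3 -c "
from cell import ticket;print(ticket.close_job())"
```

```text
the job is handed in; nothing more can be done
None
```

The wide-footed crank is seated fully down on the tang and turned clockwise to the hard stop; the platform is fully up (about 74 mm) with the burner head standing on it, the gripper is clear, and I handed the job in at about 12 s (no verdict was returned).

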